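# Loosen the left-hand nut of the blade polisher and take out its slotted washer

### The arm

A 6-joint arm with a two-finger parallel gripper is mounted at the origin on the work surface. World frame = base frame: x ahead of the robot, y to its left, z up, the work surface at z = 0. Lengths are in m, angles in degrees, forces in N, time in s.
With the tool pointing down it reaches from about 0.4 to 0.825 m from the base axis. Payload 7 kg.
Tool frame: the origin (TCP) lies midway between the tips of the shut fingers; the grasp point (between the pads) lies 19 mm behind it; x points along the fingers, z is the direction in which the jaws open and shut, and the axes are right-handed (so a half turn about x gives the same grasp; the last joint's range is limited). The gripper opens to 88 mm and grips with 3 to 60 N. Pads are 19 mm wide; open, the fingers measure 130 mm over their backs; the gripper's body (78 mm by 193 mm) begins 47 mm behind the grasp point.
Start: joints at [-59.811, 20.546, 0.682, 0, -70.136, -16.507], TCP at [0.16, -0.656, 0.227] pointing down, gripper open.
Joint ranges: [-176.03, 176.03], [-82.01, 121.73], [-58.28, 71.71], [-173.87, 95.51], [-174.79, -0.11], [-173.66, 173.66]. Speed limits (degrees/s): [136.94, 136.94, 172.46, 180, 180, 180].

### API

Orientations are given as [roll, pitch, yaw] about the fixed x, y, z axes, in that order (R = Rz(yaw) Ry(pitch) Rx(roll)).
In Python, from plant import ctrl gives the robot as it stands. The module is installed in compiled form; this text tells all that it offers.
- The arm moves only by the tool servo_tool, never from a script. Its argument "deltas" is a list of rows, each a list of 3 entries, a list of its own where there are three numbers: the turn, a rotation vector about the tool's x, y, z in degrees, then the shift along the tool's x, y, z in cm, then the finger opening in cm, from 0 to 8.76. A call has 1 to 5 rows; each row is the pose to reach, as a shift and turn from the pose measured when the call began, along the tool's axes at that moment; what a row does not reach only later rows make up. A row lasts 1/10 s, in which the tool goes at most 50 mm and 8.59 degrees, less where a joint would pass 70% of its speed; a pose out of reach is approached as far as the arm can. A call with a gripper value outside its range is refused whole. The fingers move at their own pace and stop on an object; the grip force is fixed at half the most. Time passes only in rows, so rows that repeat a pose let the fingers close. It gives the time, the measured TCP pose, the force and the opening at its end, in the units of the state.
- ctrl.get_obs(): the state, without advancing time (a new reading comes with each control period).
- ctrl.snapshot(name): name is "scene" or "top" or "wrist"; returns a dict with "image" (480x640x3 uint8, red, green, blue), "vertical_fov" (degrees; the focal length in pixels is half the picture's height over the tangent of half this angle, whatever the lens; pixels are square), "cx", "cy" (the principal point, pixels), "k1" (the pictures are not rectified: a ray, as slopes to the right and down, at radius r is drawn at 1 + k1 r^2 times it, then the intrinsics apply), "rvec" (rotation vector, rad) and "tvec" (3), from world to camera coordinates, as OpenCV has them. Camera axes: x right, y down, z forward; pixel columns grow to the right and rows downward; lengths in m; the calibration is good to about 2 mm. A picture is of the moment at which its call begins. There is no depth.
- ctrl.close_job(): hands the job in, once; it reports no verdict.
The state is a dict: "clock": time; "joint_pos": joint angles; "qvel": joint speeds; "tau": joint torques, N m; "tool_pos": TCP position; "orientation": TCP orientation; "force": force on the tool from outside, world axes, zero at the start; "moment": the same for the moment, N m; "opening": finger opening in m.
Only numpy, scipy, OpenCV 4.12 (cv2) and the standard library are available. Lean on these libraries where they do the work, as an engineer would, in place of code of your own. Each camera call takes 0.05 s, during which the arm holds its last target. There are 200 camera calls.

### The job

Change-over of the blade polisher: its black knurled hand nut has a left-hand thread, so loosen it by turning it clockwise (seen from above), feeling that it comes easily, until you feel it come up against its stop, and do not force it there. Then draw the slotted washer straight out sideways by its red fin without forcing it, and set it down flat in the steel tray, not dropped, with the nut left backed off and the other things on the bench undisturbed.

Things in the scene. Friction and masses are not known exactly. Their poses are not given: they have to be found in the camera images.
- knob_grip (a point): Where to grip the black knurled hand nut: on its upright axis, 22 mm above its lower edge, 12 mm below its top. The nut is a round cylinder 40 mm across, 34 mm tall, gripped from above at any angle, firmly (40 N or more). Fingers may reach 20 mm below this point, no more (washer rim below). Axes as the machine's: they do not turn with the nut. Up to 34 mm above it stand arbor, pin and stop, all within 17 mm of the axis.
- nut: The hand nut (as knob_grip) with a 40 mm steel thrust pad, 6 mm tall, below it; origin on the axis at the pad's underside, 28 mm below knob_grip. Captive, left-hand thread: clockwise from above loosens it and lifts it 2.3 mm per radian, against a steady drag of about 0.1 N m. Counterclockwise it jams down on the washer: the torque climbs at once. Its axes rise with it but do not turn.
- stop_top (a point): Top of the arbor, on the axis: round it a brass stop, set to a different angle each time. A steel pin on the nut's top, 14 mm off the axis, meets it after 1.5 to 2.6 rad clockwise from tight (two or three grasps); nothing tells where but the feel. There the torque climbs within 0.1 to 0.2 rad; 0.1 to 0.2 N m above the drag is a gentle touch, 0.35 N m above it is too much.
- arbor: The fixed upright steel arbor, 14 mm thick, 66 mm high, with the brass stop at its top; origin on the axis at the top face of the polishing disc (144 mm across, 98 mm above the table, on a white housing 190 x 190 mm). The nut's origin stands 5 mm above this origin when tight.
- washer: Loose aluminium slotted washer, 0.1 to 0.17 kg, 60 mm across, floor 5 mm thick, flat on the disc round the arbor. Origin: ring centre, underside. A 16.5 mm slot runs from the centre out to its +y side; a tab with the red fin points to its -y. A 2.5 mm rim on its floor encloses the nut's pad: with the nut up 3 mm or more it slides out along its own -y, 1 mm play at the arbor; lift it after 55 mm or more.
- fin_grip (a point): Grip point in the washer's red fin, 69 mm from the ring's centre towards the washer's -y and 28 mm above its underside. The fin is 12 mm thick (along the washer's x), 22 mm long (along y); its top is 17 mm above this point. Take it from above, fingers closing along the washer's x. Axes as the washer's.
- washer_mid (a point): Middle of the washer's whole length (110 mm along its y, 60 mm wide) at its underside, 25 mm from the ring's centre towards the fin and 44 mm short of fin_grip. Axes as the washer's.
- tray: Open square steel tray, 160 x 160 mm outside, 22 mm high, walls and floor 5 mm; origin at the centre of its underside. Empty, on the bench to the right or to the left of the machine.
- specimen_box: Wooden box with pinned beetles, 150 x 120 x 45 mm; leave alone. Origin at the centre of its underside.
- beaker: Clear beaker, 76 mm across, 100 mm tall; leave alone.
- dropper: Small brown dropper bottle, 40 mm across, 85 mm tall; leave alone.
- petri: Two stacked glass dishes, 90 mm across, 29 mm tall; leave alone.
- scalpel: Scalpel with white handle lying on the table, 150 mm long; leave alone.
- forceps: Steel forceps lying on the table, 110 mm long; leave alone.
- foam_pad: White foam pad, 100 x 70 x 20 mm; leave alone.
There are look-alikes about, which are no part of the job. Several things look just like the tray: the one meant starts farthest from the robot's base. There is more than one size of the washer; the job needs the larger.

How it is judged:
By the outcome, as a careful person would: the job done as asked, in the order asked, and still so for the second after the job is handed in, with the robot touching nothing.
It also fails if it takes over 72 s, if anything falls off the work surface, if the arm or the gripper's body presses on something with over 40 N, if the wrist force passes 120 N, or if a joint passes its speed limit or range.

## Working session

There is one attempt and no reset: what is moved stays moved. The work goes in short steps, Python scripts to look and compute and a tool call to move; the robot and the scene stay as the last step left them, time stands still between calls to the robot, and variables do not carry over. Pictures are saved under pics/ and viewed, on a budget of 10 in all, crops included, one or two more only if the job needs it, and the job is handed in when it is done.

Besides the shell and the picture viewer there is one more tool, called by a JSON object that holds its "fn" and its "kwargs". servo_tool: Moves the arm, as the interface text tells. Its arguments: {"type":"object","properties":{"deltas":{"type":"array","items":{"type":"array"}}},"required":["deltas"]}

```bash
mkdir -p pics
cat > h.py <<'E'
import numpy as np, cv2, json
from plant import ctrl
from scipy.spatial.transform import Rotation as R
def snap(name,fn):
    s=ctrl.snapshot(name); cv2.imwrite(f'pics/{fn}.png',cv2.cvtColor(s['image'],cv2.COLOR_RGB2BGR))
    im=s.pop('image'); s={k:np.array(v).tolist() for k,v in s.items()}
    json.dump(s,open(f'pics/{fn}.json','w')); return im
def cam(fn):
    s=json.load(open(f'pics/{fn}.json')); f=240/np.tan(np.radians(s['vertical_fov'])/2)
    K=np.array([[f,0,s['cx']],[0,f,s['cy']],[0,0,1]]); return K,np.array([s['k1'],0,0,0,0.]),np.array(s['rvec']),np.array(s['tvec'])
def px2w(fn,uv,z):
    K,D,r,t=cam(fn); n=cv2.undistortPoints(np.array(uv,float).reshape(-1,1,2),K,D).reshape(-1,2)
    M=cv2.Rodrigues(r)[0]; c=-M.T@t; d=np.c_[n,np.ones(len(n))]@M
    z=np.broadcast_to(z,len(n)); return c+d*((z-c[2])/d[:,2])[:,None]
def w2px(fn,P):
    K,D,r,t=cam(fn); return cv2.projectPoints(np.array(P,float).reshape(-1,1,3),r,t,K,D)[0].reshape(-1,2)
def crop(fn,out,x0,y0,x1,y1,s):
    im=cv2.imread(f'pics/{fn}.png')[y0:y1,x0:x1]; cv2.imwrite(f'pics/{out}.png',cv2.resize(im,None,fx=s,fy=s,interpolation=cv2.INTER_CUBIC))
E
python3 - <<'E'
from h import *
for n in('top','scene'): snap(n,n+'0'); K,D,r,t=cam(n+'0'); print(n,K[0],D[0],(-cv2.Rodrigues(r)[0].T@t).round(3))
print(ctrl.get_obs())
E
```

```text
top [444.4308401    0.         319.11934545] -0.025252142610819137 [0.412 0.02  1.145]
scene [490.28018601   0.         312.0316527 ] 0.02381185356519992 [1.394 0.156 0.729]
{'clock': 0.1, 'joint_pos': array([-5.98106397e+01,  2.05872179e+01,  6.39849584e-01, -1.89301673e-02,
       -7.01355883e+01, -1.65058840e+01]), 'qvel': array([-0.02571937, -0.11382428,  0.10033307, -0.0466376 , -0.06769777,
        0.08700806]), 'tau': array([-2.09174366e-03, -5.84163272e+01,  2.93752223e+01,  7.01570079e+00,
        1.01233352e-02, -4.93525954e-05]), 'tool_pos': array([ 0.15954525, -0.6554284 ,  0.22572018]), 'orientation': array([  4.39933258,  89.91515542, 108.0763636 ]), 'force': array([-0.07694234, -0.3274969 , -0.15989282]), 'moment': array([0.04022738, 0.03323163, 0.02002031]), 'opening': 0.0874179639985626}
```

View pics/top0.png

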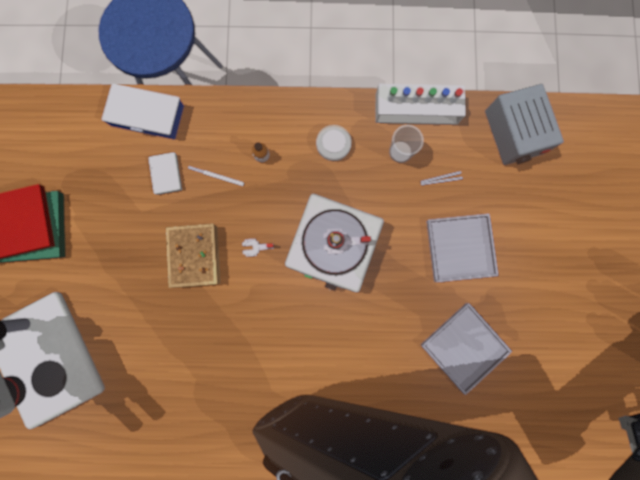

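View pics/scene0.png

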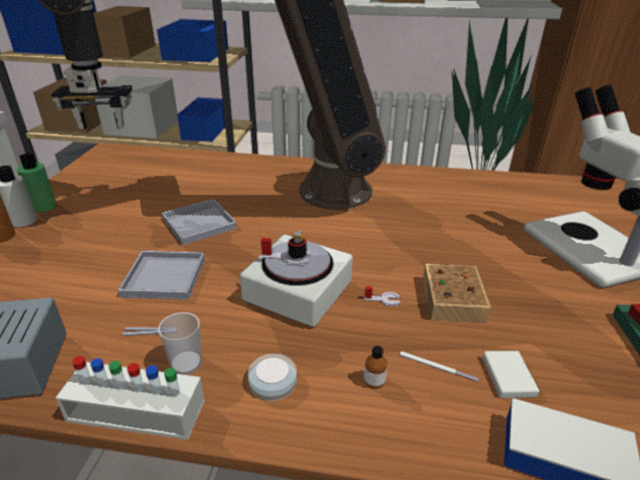

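Top view: there are two trays, at (462,247) and (466,348); the first is farther out (up = away from the base), so it should be the one meant. There are two washers: the one on the machine at (335,240), with its red fin at (365,240), is the larger, and the small one lying at (258,248) is the look-alike. I'll confirm both in enlarged crops.

Run:
```python
from h import *
a=cv2.imread('pics/top0.png')[190:300,280:500]; b=cv2.imread('pics/scene0.png')[220:330,230:370]
a=cv2.resize(a,None,fx=3.6,fy=3.6,interpolation=cv2.INTER_CUBIC); cv2.imwrite('pics/c1.png',a)
b=cv2.resize(b,None,fx=5,fy=5,interpolation=cv2.INTER_CUBIC); cv2.imwrite('pics/c2.png',b)
print(px2w('top0',[[462,247],[466,348]],0.01), px2w('top0',[[335,241]],0.098),px2w('top0',[[365,240]],0.14))
```

```text
[[ 0.51740263 -0.35323439  0.01      ]
 [ 0.26201385 -0.35911705  0.01      ]] [[ 0.51897999 -0.0223449   0.098     ]] [[ 0.51799222 -0.08886254  0.14      ]]
```

View pics/c1.png

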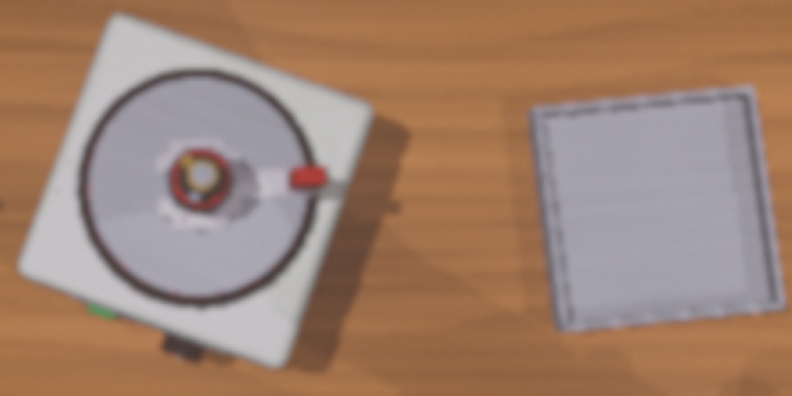

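View pics/c2.png

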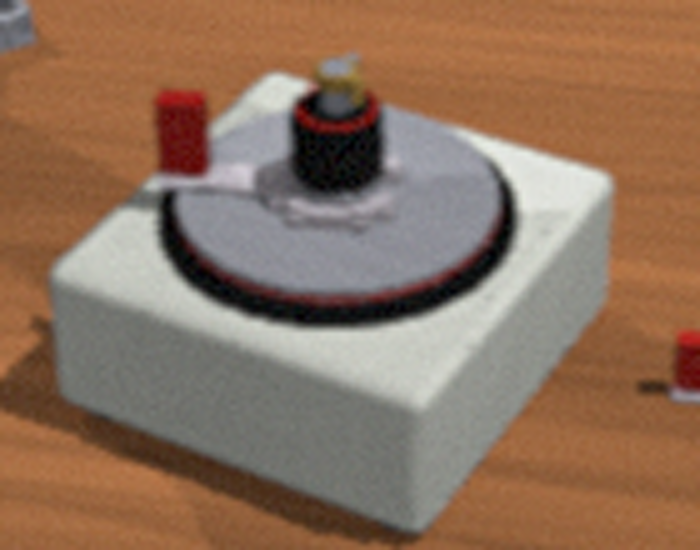

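Run:
```python
from h import *
c1=lambda p:(np.array(p)/3.6+[280,190]); c2=lambda p:np.array(p)/5+[230,220]
for n,p,z in [('disc',[198,187],.098),('arb',[204,175],.164),('nuttop',[201,181],.143),('fin',[309,177],.143)]: print(n,px2w('top0',[c1(p)],z).round(4))
for n,p,z in [('nuttop',[337,103],.143),('fin',[182,97],.143),('arb',[338,70],.164)]: print('s',n,px2w('scene0',[c2(p)],z).round(4))
T=px2w('top0',[c1(p) for p in([531,107],[751,88],[784,308],[560,330])],.022); print(T.round(4),T.mean(0))
o=ctrl.get_obs(); A=R.from_euler('xyz',o['orientation'],degrees=True).as_matrix(); print(A.round(3))
```

```text
disc [[ 0.5167 -0.0224  0.098 ]]
arb [[ 0.5176 -0.0233  0.164 ]]
nuttop [[ 0.516  -0.0224  0.143 ]]
fin [[ 0.5196 -0.0904  0.143 ]]
s nuttop [[ 0.5195 -0.0213  0.143 ]]
s fin [[ 0.5262 -0.089   0.143 ]]
s arb [[ 0.5255 -0.0195  0.164 ]]
[[ 0.5851 -0.2617  0.022 ]
 [ 0.6013 -0.4198  0.022 ]
 [ 0.4449 -0.4394  0.022 ]
 [ 0.4274 -0.2805  0.022 ]] [ 0.51468969 -0.35037287  0.022     ]
[[-0.    -0.972 -0.236]
 [ 0.001 -0.236  0.972]
 [-1.     0.     0.001]]
```

{"fn": "servo_tool", "kwargs": {"deltas": [[[0,0,0],[-1.5,-3.2,3.4],8.7],[[0,0,0],[-3,-6.5,7],8.7],[[0,0,0],[-4.5,-9.8,10.5],8.7],[[0,0,0],[-6,-13.1,14],8.7],[[0,0,0],[-6,-16.4,17.5],8.7]]}}

```text
clock: 0.6
tool_pos: [0.2785, -0.4458, 0.2877]
orientation: [-132.9, 89.9, -29.3]
force: [2.2, 0.8, 0.1]
opening: 0.0868
```

{"fn": "servo_tool", "kwargs": {"deltas": [[[0,0,0],[0,-3.3,3.5],8.7],[[0,0,0],[0,-6.6,7],8.7],[[0,0,0],[0,-9.9,10.5],8.7],[[0,0,0],[0,-13.2,14],8.7],[[0,0,0],[0,-16.4,17.5],8.7]]}}

```text
clock: 1.1
tool_pos: [0.3969, -0.2351, 0.2878]
orientation: [-124.1, 89.9, -20.5]
force: [2.2, -0.3, -0.1]
opening: 0.0873
```

```bash
cat > go.py <<'E'
from h import *
import sys
def state(tgt=None):
    o=ctrl.get_obs(); A=R.from_euler('xyz',o['orientation'],degrees=True).as_matrix()
    print('t',o['clock'],'p',o['tool_pos'].round(4),'az z',round(np.degrees(np.arctan2(A[1,2],A[0,2])),2),'xdown',A[:,0].round(3),'q',o['joint_pos'].round(1),'F',o['force'].round(2),'M',o['moment'].round(3),'op',round(o['opening'],4))
    if tgt is not None: print('shift cm',(A.T@(np.array(tgt)-o['tool_pos'])*100).round(2))
    return o,A
if __name__=='__main__': state([float(v) for v in sys.argv[1:4]] if len(sys.argv)>3 else None)
E
python3 go.py 0.517 -0.0225 0.285
```

```text
t 1.1 p [ 0.3969 -0.2351  0.2878] az z 103.66 xdown [ 0.002 -0.001 -1.   ] q [ -6.   -2.4 -19.2   0.  -73.1 -70.3] F [ 2.18 -0.28 -0.07] M [-0.064 -0.167  0.041] op 0.0873
shift cm [  0.28 -16.69  17.82]
```

{"fn": "servo_tool", "kwargs": {"deltas": [[[-8,0,0],[0,-3.3,3.5],8.7],[[-16,0,0],[0,-6.6,7],8.7],[[-24,0,0],[0,-9.9,10.5],8.7],[[-32,0,0],[0,-13.2,14],8.7],[[-40,0,0],[0,-16.5,17.6],8.7]]}}

```text
clock: 1.6
tool_pos: [0.516, -0.0231, 0.2879]
orientation: [-159.6, 89.9, -15.6]
force: [0.8, -1.2, 0.4]
opening: 0.0867
```

{"fn": "servo_tool", "kwargs": {"deltas": [[[-8,0,0],[0,0,0],8.7],[[-16,0,0],[0,0,0],8.7],[[-24,0,0],[0,0,0],8.7],[[-32,0,0],[0,0,0],8.7],[[-40,0,0],[0,0,0],8.7]]}}

```text
clock: 2.1
tool_pos: [0.5158, -0.023, 0.2874]
orientation: [142.2, 89.9, -33.5]
force: [0.5, 0.2, 0.5]
opening: 0.0871
```

{"fn": "servo_tool", "kwargs": {"deltas": [[[-8,0,0],[0,0,0],7],[[-16,0,0],[0,0,0],6.2],[[-24,0,0],[0,0,0],6.2],[[-30,0,0],[0,0,0],6.2],[[-30,0,0],[0,0,0],6.2]]}}

```text
clock: 2.6
tool_pos: [0.5155, -0.023, 0.2871]
orientation: [83.2, 90.0, -62.4]
force: [-0.6, 0.1, 0.4]
opening: 0.0626
```

Run:
```python
from h import *
from go import state
state([.517,-.0225,.285]); snap('wrist','w1'); snap('top','top1')
K,D,r,t=cam('w1'); print(K[0],D[0],(-cv2.Rodrigues(r)[0].T@t).round(4)); print(w2px('w1',[[.517,-.0225,.143],[.519,-.09,.143]]))
```

```text
t 2.6 p [ 0.5155 -0.023   0.2871] az z -145.57 xdown [ 0.    -0.001 -1.   ] q [ 19.3   3.4 -13.5   0.  -73.2  15.1] F [-0.63  0.09  0.39] M [ 0.056  0.159 -0.035] op 0.0626
shift cm [ 0.21  0.04 -0.15]
[384.33663635   0.         320.08990171] -0.04386322006501931 [ 0.5597 -0.0873  0.445 ]
[[318.58625098 225.22493587]
 [365.99788957 153.8259764 ]]
```

View pics/w1.png

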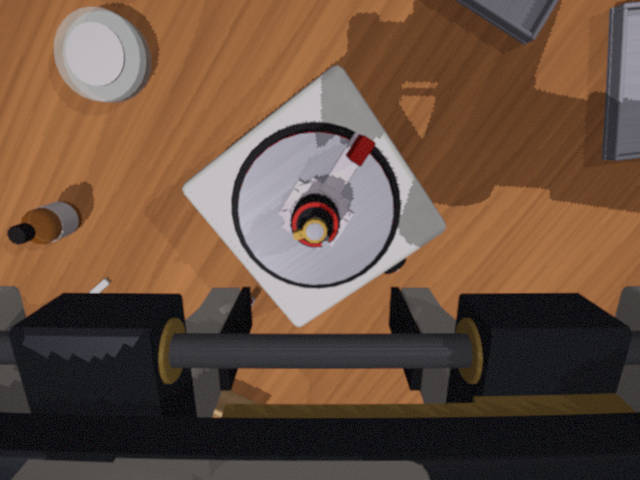

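Wrist view: nut top at about (316,224), arbor tip (315,231), disc centre (316,204), fin top (362,149), close to the predicted (319,225) and (366,154).

Run:
```python
from h import *
print(px2w('w1',[[316,204.5],[316,224],[315,231],[362,148]],[.098,.143,.164,.143]).round(4))
crop('w1','w1c',260,110,420,290,4)
```

```text
[[ 0.5237 -0.0277  0.098 ]
 [ 0.5193 -0.0222  0.143 ]
 [ 0.5197 -0.0217  0.164 ]
 [ 0.5241 -0.0918  0.143 ]]
```

View pics/w1c.png

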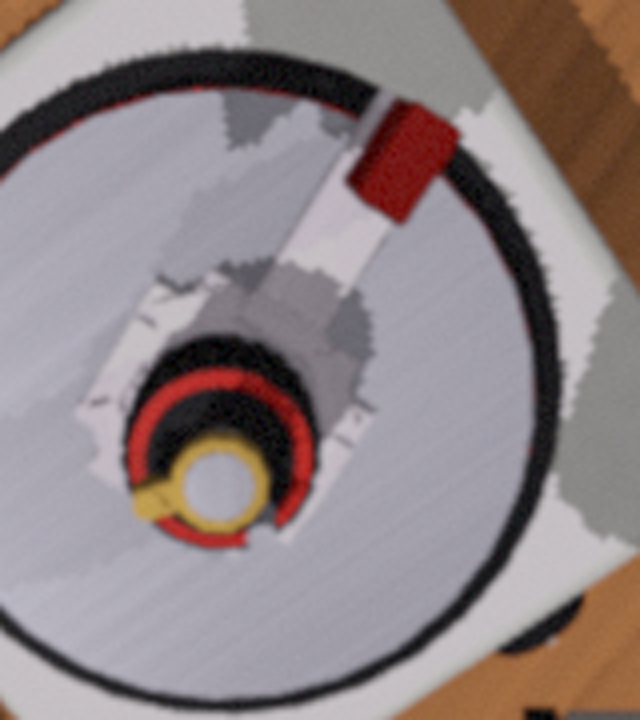

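{"fn": "servo_tool", "kwargs": {"deltas": [[[0,0,0],[4,0.1,-0.3],6.2],[[0,0,0],[8,0.1,-0.3],6.2],[[0,0,0],[11,0.1,-0.3],6.2],[[0,0,0],[13,0.1,-0.3],6.2],[[0,0,0],[13.5,0.1,-0.3],6.2]]}}

```text
clock: 3.2
tool_pos: [0.5171, -0.0226, 0.1498]
orientation: [-11.2, 89.8, -157.2]
force: [0.5, -0.0, 0.3]
opening: 0.0617
```

Run:
```python
from h import *
from go import state
state([.5187,-.022,.1155]); snap('wrist','w2'); crop('w2','w2c',200,120,440,440,2.4); print(w2px('w2',[[.5187,-.022,.143],[.5187,-.022,.164],[.524,-.09,.143]]))
```

```text
t 3.2 p [ 0.5171 -0.0226  0.1498] az z -146.0 xdown [-0.004 -0.002 -1.   ] q [ 19.3   9.7 -25.    0.  -55.5  14.7] F [ 0.49 -0.05  0.34] M [-0.038  0.218  0.026] op 0.0617
shift cm [ 3.43  0.04 -0.18]
[[316.81520765 298.22641135]
 [316.55312956 319.94913006]
 [395.69779456 170.58986108]]
```

View pics/w2c.png

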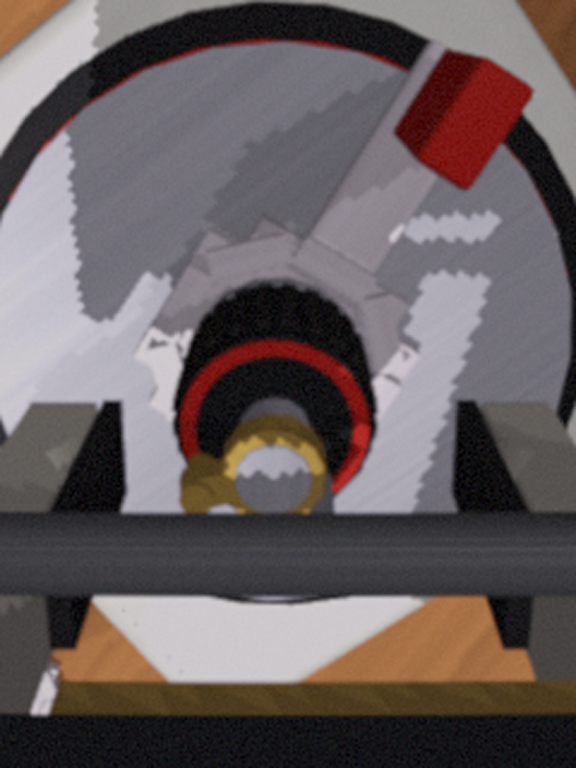

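The nut top is centred at crop x≈275 and the finger midpoint at ≈290, so the offset along the jaw axis is −2.7 mm. I'll descend and close.

{"fn": "servo_tool", "kwargs": {"deltas": [[[0,0,0],[1,0.05,-0.25],6.2],[[0,0,0],[2.2,0.05,-0.25],6.2],[[0,0,0],[3.1,0.05,-0.25],6.2],[[0,0,0],[3.3,0.05,-0.25],6.2],[[0,0,0],[3.4,0.05,-0.25],5]]}}

```text
clock: 3.75
tool_pos: [0.5199, -0.0216, 0.1163]
orientation: [-3.9, 89.8, -149.9]
force: [0.4, -0.1, 0.5]
opening: 0.0579
```

```bash
python3 go.py 0.5194 -0.0215 0.1155
```

```text
t 3.75 p [ 0.5199 -0.0216  0.1163] az z -145.96 xdown [-0.003 -0.002 -1.   ] q [ 19.3  12.  -27.1   0.  -51.   14.7] F [ 0.37 -0.09  0.55] M [ 0.026  0.088 -0.014] op 0.0579
shift cm [ 0.08 -0.04  0.03]
```

{"fn": "servo_tool", "kwargs": {"deltas": [[[0,0,0],[0,0,0],4.4],[[0,0,0],[0,0,0],4],[[0,0,0],[0,0,0],3.5],[[0,0,0],[0,0,0],3],[[0,0,0],[0,0,0],3]]}}

```text
clock: 4.25
tool_pos: [0.5201, -0.0217, 0.1167]
orientation: [0.7, 89.8, -145.2]
force: [-1.4, -0.7, 3.2]
opening: 0.0394
```

```bash
python3 go.py 0.5194 -0.0215 0.1155
```

```text
t 4.25 p [ 0.5201 -0.0217  0.1167] az z -145.95 xdown [-0.003 -0.002 -1.   ] q [ 19.3  12.  -27.1   0.1 -51.   14.7] F [-1.43 -0.66  3.16] M [-0.208  0.634  0.006] op 0.0394
shift cm [ 0.12 -0.05  0.05]
```

{"fn": "servo_tool", "kwargs": {"deltas": [[[2,0,0],[-0.01,0,0],3],[[4,0,0],[-0.02,0,0],3],[[6,0,0],[-0.03,0,0],3],[[8,0,0],[-0.03,0,0],3],[[10,0,0],[-0.04,0,0],3]]}}

```text
clock: 4.75
tool_pos: [0.52, -0.0217, 0.1172]
orientation: [11.2, 89.8, -144.9]
force: [-0.6, 0.5, 1.0]
opening: 0.0395
```

```bash
python3 go.py 0.5194 -0.0215 0.1155
```

```text
t 4.75 p [ 0.52   -0.0217  0.1172] az z -156.03 xdown [-0.003 -0.002 -1.   ] q [ 19.3  12.  -27.1   0.1 -51.1   4.7] F [-0.61  0.46  0.97] M [-0.081  0.402  0.125] op 0.0395
shift cm [ 0.17 -0.05  0.05]
```

Mz is 0.125 N·m, so the nut comes easily. I'll continue to about 75°.

{"fn": "servo_tool", "kwargs": {"deltas": [[[5,0,0],[-0.02,0,0],3],[[10,0,0],[-0.04,0,0],3],[[15,0,0],[-0.06,0,0],3],[[20,0,0],[-0.08,0,0],3],[[25,0,0],[-0.1,0,0],3]]}}

```text
clock: 5.25
tool_pos: [0.5199, -0.0217, 0.1182]
orientation: [36.1, 89.8, -145.1]
force: [-1.3, -1.3, 0.7]
opening: 0.039
```

```bash
python3 go.py
```

```text
t 5.25 p [ 0.5199 -0.0217  0.1182] az z 178.78 xdown [-0.003 -0.002 -1.   ] q [ 19.3  11.9 -27.    0.1 -51.2 -20.5] F [-1.28 -1.34  0.73] M [-0.083  0.417  0.136] op 0.039
```

{"fn": "servo_tool", "kwargs": {"deltas": [[[5,0,0],[-0.02,0,0],3],[[10,0,0],[-0.04,0,0],3],[[15,0,0],[-0.06,0,0],3],[[20,0,0],[-0.08,0,0],3],[[25,0,0],[-0.1,0,0],3]]}}

```text
clock: 5.75
tool_pos: [0.5198, -0.0217, 0.1192]
orientation: [60.2, 89.8, -146.2]
force: [-0.7, 0.2, 1.5]
opening: 0.0392
```

```bash
python3 go.py
```

```text
t 5.75 p [ 0.5198 -0.0217  0.1192] az z 153.59 xdown [-0.003 -0.002 -1.   ] q [ 19.3  11.8 -27.    0.1 -51.4 -45.7] F [-0.68  0.23  1.48] M [0.071 0.44  0.132] op 0.0392
```

{"fn": "servo_tool", "kwargs": {"deltas": [[[4,0,0],[-0.02,0,0],3],[[8,0,0],[-0.03,0,0],3],[[12,0,0],[-0.05,0,0],3],[[15,0,0],[-0.06,0,0],3],[[15,0,0],[-0.06,0,0],3]]}}

```text
clock: 6.25
tool_pos: [0.5198, -0.0217, 0.1198]
orientation: [73.5, 89.8, -147.9]
force: [-1.4, -0.5, 0.7]
opening: 0.0391
```

```bash
python3 go.py
```

```text
t 6.25 p [ 0.5198 -0.0217  0.1198] az z 138.55 xdown [-0.003 -0.002 -1.   ] q [ 19.3  11.8 -26.9   0.1 -51.5 -60.8] F [-1.43 -0.5   0.71] M [-0.012  0.285 -0.026] op 0.0391
```

{"fn": "servo_tool", "kwargs": {"deltas": [[[2.5,0,0],[-0.01,0,0],3],[[5,0,0],[-0.02,0,0],3]]}}

```text
clock: 6.45
tool_pos: [0.5197, -0.0216, 0.12]
orientation: [77.9, 89.8, -148.5]
force: [-0.6, -0.8, 1.0]
opening: 0.039
```

```bash
python3 go.py
```

```text
t 6.45 p [ 0.5197 -0.0216  0.12  ] az z 133.56 xdown [-0.003 -0.002 -1.   ] q [ 19.3  11.8 -26.9   0.1 -51.5 -65.8] F [-0.61 -0.81  1.01] M [0.045 0.291 0.133] op 0.039
```

{"fn": "servo_tool", "kwargs": {"deltas": [[[2.5,0,0],[-0.01,0,0],3],[[5,0,0],[-0.02,0,0],3]]}}

```text
clock: 6.65
tool_pos: [0.5197, -0.0216, 0.1202]
orientation: [83.7, 89.8, -147.8]
force: [-0.3, 0.1, 0.4]
opening: 0.0395
```

```bash
python3 go.py
```

```text
t 6.65 p [ 0.5197 -0.0216  0.1202] az z 128.57 xdown [-0.003 -0.002 -1.   ] q [ 19.3  11.8 -26.9   0.1 -51.5 -70.7] F [-0.3   0.08  0.36] M [0.011 0.286 0.126] op 0.0395
```

{"fn": "servo_tool", "kwargs": {"deltas": [[[2.5,0,0],[-0.01,0,0],3],[[5,0,0],[-0.02,0,0],3]]}}

```text
clock: 6.85
tool_pos: [0.5196, -0.0216, 0.1203]
orientation: [86.0, 89.8, -150.4]
force: [-1.5, 0.7, 0.8]
opening: 0.0393
```

```bash
python3 go.py
```

```text
t 6.85 p [ 0.5196 -0.0216  0.1203] az z 123.59 xdown [-0.003 -0.002 -1.   ] q [ 19.3  11.7 -26.9   0.  -51.5 -75.7] F [-1.46  0.67  0.79] M [0.191 0.348 0.219] op 0.0393
```

{"fn": "servo_tool", "kwargs": {"deltas": [[[1,0,0],[0,0,0],3],[[2,0,0],[-0.01,0,0],3]]}}

```text
clock: 7.05
tool_pos: [0.5195, -0.0216, 0.1204]
orientation: [87.7, 89.8, -150.6]
force: [-1.0, 1.9, -0.4]
opening: 0.0392
```

```bash
python3 go.py
```

```text
t 7.05 p [ 0.5195 -0.0216  0.1204] az z 121.64 xdown [-0.003 -0.002 -1.   ] q [ 19.3  11.7 -26.9   0.  -51.6 -77.7] F [-0.99  1.86 -0.35] M [0.016 0.22  0.282] op 0.0392
```

{"fn": "servo_tool", "kwargs": {"deltas": [[[0,0,0],[0,0,0],3],[[0,0,0],[0,0,0],3]]}}

```text
clock: 7.25
tool_pos: [0.5195, -0.0215, 0.1204]
orientation: [87.8, 89.8, -150.5]
force: [-1.3, 0.9, 0.7]
opening: 0.0396
```

```bash
python3 go.py
```

```text
t 7.25 p [ 0.5195 -0.0215  0.1204] az z 121.7 xdown [-0.003 -0.002 -1.   ] q [ 19.3  11.7 -26.9   0.  -51.6 -77.6] F [-1.33  0.86  0.66] M [-0.1    0.266  0.233] op 0.0396
```

The torque stays at 0.23 N·m at rest, where it relaxed to about 0 when free, so this is the stop. Gentle touch at about 92° (1.61 rad), nut up about 3.7 mm. Releasing and rising.

{"fn": "servo_tool", "kwargs": {"deltas": [[[0,0,0],[0,0,0],5],[[0,0,0],[0,0,0],6],[[0,0,0],[0,0,0],6],[[0,0,0],[-2,0,0],6],[[0,0,0],[-5,0,0],6]]}}

```text
clock: 7.75
tool_pos: [0.5185, -0.0217, 0.1693]
orientation: [79.4, 89.6, -158.9]
force: [1.4, -0.7, 0.3]
opening: 0.0594
```

{"fn": "servo_tool", "kwargs": {"deltas": [[[0,0,0],[-3,0,0],6],[[-8,0,0],[-6,0,0],6],[[-16,0,0],[-7,0,0],6],[[-24,0,0],[-7,0,0],6],[[-32,0,0],[-7,0,0],6]]}}

```text
clock: 8.25
tool_pos: [0.5192, -0.0215, 0.2399]
orientation: [46.0, 89.7, -160.0]
force: [-0.8, -0.4, -0.5]
opening: 0.0597
```

```bash
python3 go.py .524 -.090 .20
```

```text
t 8.25 p [ 0.5192 -0.0215  0.2399] az z 154.0 xdown [-0.006 -0.002 -1.   ] q [ 19.3   5.5 -17.3   0.  -67.5 -45.3] F [-0.81 -0.44 -0.48] M [ 0.073  0.032 -0.007] op 0.0597
shift cm [ 4.01  5.93 -3.45]
```

{"fn": "servo_tool", "kwargs": {"deltas": [[[-7,0,0],[0,1.5,-0.9],5],[[-14,0,0],[1,3,-1.7],4.5],[[-21,0,0],[2,4.5,-2.6],4.5],[[-28,0,0],[3,5.9,-3.4],4.5],[[-30,0,0],[4,5.9,-3.4],4.5]]}}

```text
clock: 8.75
tool_pos: [0.5236, -0.0909, 0.1996]
orientation: [16.7, 89.6, -159.1]
force: [-0.1, 0.5, 0.7]
opening: 0.0451
```

Run:
```python
from h import *
from go import state
state([.524,-.090,.110]); snap('wrist','w3'); crop('w3','w3c',170,120,470,440,2); 
P=np.array([.5192,-.0215]);d=np.array([.0665,-.998]);g=np.array([.998,.0665])
for a in(58,80):
  for b in(-6,6): print(w2px('w3',[[*(P+d*a/1e3+g*b/1e3),.143]]))
```

```text
t 8.75 p [ 0.5236 -0.0909  0.1996] az z -175.82 xdown [-0.006 -0.002 -1.   ] q [ 11.4   8.4 -19.5   0.1 -62.5  -7.2] F [-0.12  0.48  0.69] M [ 0.059  0.118 -0.007] op 0.0451
shift cm [ 8.96 -0.1  -0.1 ]
[[329.01380001 280.62804987]]
[[309.07249165 280.52527609]]
[[329.54981652 245.75480781]]
[[309.03687609 245.63722846]]
```

View pics/w3c.png

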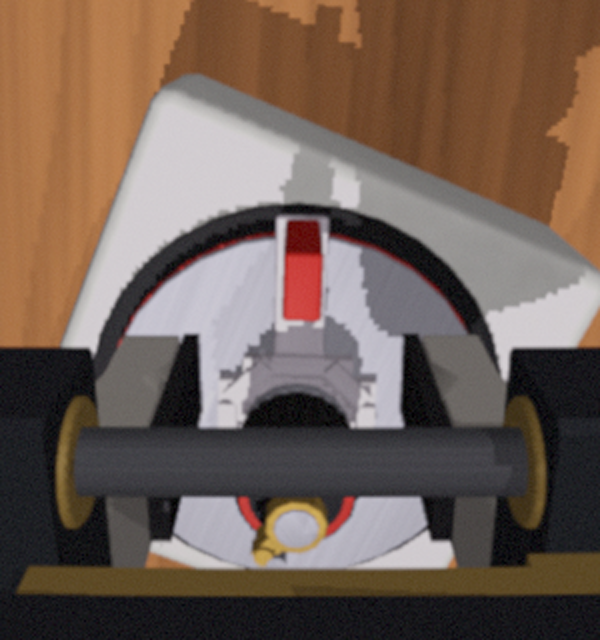

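{"fn": "servo_tool", "kwargs": {"deltas": [[[1.6,0.3,0],[2,-0.05,0.1],4],[[1.6,0.3,0],[4,-0.05,0.1],3.5],[[1.6,0.3,0],[6,-0.05,0.1],3.5],[[1.6,0.3,0],[8,-0.05,0.1],3.5],[[1.6,0.3,0],[8.9,-0.05,0.1],3.5]]}}

```text
clock: 9.3
tool_pos: [0.5201, -0.0899, 0.1074]
orientation: [15.9, 89.7, -161.7]
force: [0.8, 0.5, -0.5]
opening: 0.035
```

{"fn": "servo_tool", "kwargs": {"deltas": [[[0,0,0],[0,0,0],2.8],[[0,0,0],[0,0,0],2.2],[[0,0,0],[0,0,0],1.6],[[0,0,0],[0,0,0],0.8],[[0,0,0],[0,0,0],0.5]]}}

```text
clock: 9.8
tool_pos: [0.521, -0.0898, 0.1084]
orientation: [24.9, 89.8, -152.6]
force: [-0.6, 0.6, 3.7]
opening: 0.0119
```

```bash
python3 go.py .5226 -.0904 .110
```

```text
t 9.8 p [ 0.521  -0.0898  0.1084] az z -177.51 xdown [-0.003 -0.001 -1.   ] q [ 11.5  13.3 -26.7   0.1 -50.2  -9.1] F [-0.58  0.61  3.65] M [ 0.198 -0.067 -0.02 ] op 0.0119
shift cm [-0.16  0.06 -0.16]
```

Fin held (11.9 mm). Drawing out along the tool's +y, with a short probe first.

{"fn": "servo_tool", "kwargs": {"deltas": [[[0,0,0],[0,0.3,0],0.5],[[0,0,0],[-0.02,0.6,0],0.5],[[0,0,0],[-0.02,0.9,0],0.5],[[0,0,0],[-0.02,1.2,0],0.5]]}}

```text
clock: 10.2
tool_pos: [0.5214, -0.1021, 0.1085]
orientation: [22.9, 89.8, -154.6]
force: [0.8, -0.3, -1.3]
opening: 0.0119
```

```bash
python3 go.py
```

```text
t 10.2 p [ 0.5214 -0.1021  0.1085] az z -177.52 xdown [-0.003 -0.001 -1.   ] q [ 10.1  13.5 -26.4   0.1 -50.3  -7.7] F [ 0.78 -0.33 -1.34] M [ 0.162 -0.172 -0.067] op 0.0119
```

{"fn": "servo_tool", "kwargs": {"deltas": [[[0,0,0],[0,0.6,0],0.5],[[0,0,0],[0,1.2,0],0.5],[[0,0,0],[0,1.8,0],0.5],[[0,0,0],[0,2.4,0],0.5],[[0,0,0],[0,3,0],0.5]]}}

```text
clock: 10.7
tool_pos: [0.5226, -0.1328, 0.1085]
orientation: [21.7, 89.8, -155.9]
force: [1.3, 1.1, -0.4]
opening: 0.0118
```

```bash
python3 go.py
```

```text
t 10.7 p [ 0.5226 -0.1328  0.1085] az z -177.53 xdown [-0.003 -0.001 -1.   ] q [  6.6  14.2 -25.4   0.1 -50.6  -4.2] F [ 1.26  1.09 -0.4 ] M [0.157 0.059 0.069] op 0.0118
```

{"fn": "servo_tool", "kwargs": {"deltas": [[[0,0,0],[0,0.6,0],0.5],[[0,0,0],[0,1.2,0],0.5],[[0,0,0],[0,1.8,0],0.5],[[0,0,0],[0,2.4,0],0.5],[[0,0,0],[0,2.8,0],0.5]]}}

```text
clock: 11.2
tool_pos: [0.5238, -0.1613, 0.1085]
orientation: [21.2, 89.8, -156.4]
force: [-0.3, 1.3, -0.4]
opening: 0.0119
```

```bash
python3 go.py .5147 -.3943 .18
```

```text
t 11.2 p [ 0.5238 -0.1613  0.1085] az z -177.54 xdown [-0.003 -0.001 -1.   ] q [  3.4  15.  -24.3   0.1 -50.9  -1. ] F [-0.33  1.33 -0.43] M [0.217 0.101 0.043] op 0.0119
shift cm [-7.11 23.25  1.93]
```

{"fn": "servo_tool", "kwargs": {"deltas": [[[0,0,0],[-0.5,0,0],0.5],[[0,0,0],[-1.3,0,0],0.5],[[0,0,0],[-2.4,0,0],0.5],[[0,0,0],[-3.5,0.5,0],0.5],[[0,0,0],[-4.2,1.5,0.1],0.5]]}}

```text
clock: 11.7
tool_pos: [0.5244, -0.1763, 0.1524]
orientation: [51.8, 89.9, -125.7]
force: [0.2, -0.7, -1.5]
opening: 0.0119
```

```bash
python3 go.py .5166 -.3944 .12
```

```text
t 11.7 p [ 0.5244 -0.1763  0.1524] az z -177.46 xdown [-0.001 -0.002 -1.   ] q [  1.8  12.7 -20.8   0.1 -56.6   0.7] F [ 0.21 -0.74 -1.52] M [-0.058  0.065  0.034] op 0.0119
shift cm [ 3.28 21.75  1.74]
```

{"fn": "servo_tool", "kwargs": {"deltas": [[[0,0,0],[0,2,0.2],0.5],[[0,0,0],[0,4,0.3],0.5],[[0,0,0],[0,6,0.5],0.5],[[0,0,0],[0,8,0.6],0.5],[[0,0,0],[0,10,0.8],0.5]]}}

```text
clock: 12.2
tool_pos: [0.5207, -0.278, 0.1532]
orientation: [66.9, 89.9, -110.6]
force: [-0.5, 0.3, -0.8]
opening: 0.012
```

{"fn": "servo_tool", "kwargs": {"deltas": [[[0,0,0],[0,2,0.2],0.5],[[0,0,0],[0,4,0.3],0.5],[[0,0,0],[0,6,0.5],0.5],[[0,0,0],[0,8,0.6],0.5],[[0,0,0],[0,9.5,0.7],0.5]]}}

```text
clock: 12.7
tool_pos: [0.5177, -0.375, 0.1538]
orientation: [77.6, 89.9, -99.9]
force: [0.0, -0.0, -1.8]
opening: 0.012
```

```bash
python3 go.py .5166 -.3944 .0165
```

```text
t 12.7 p [ 0.5177 -0.375   0.1538] az z -177.5 xdown [-0.    -0.002 -1.   ] q [-18.4  20.2  -9.8   0.1 -60.   20.8] F [ 0.01 -0.01 -1.82] M [ 0.029  0.089 -0.037] op 0.012
shift cm [13.73  1.91  0.18]
```

{"fn": "servo_tool", "kwargs": {"deltas": [[[0,0,0],[1.5,1,0.1],0.5],[[0,0,0],[4,1.9,0.2],0.5],[[0,0,0],[6.5,1.9,0.2],0.5],[[0,0,0],[8.5,1.9,0.2],0.5],[[0,0,0],[9,1.9,0.2],0.5]]}}

```text
clock: 13.2
tool_pos: [0.5144, -0.3934, 0.0602]
orientation: [-7.4, 89.7, 175.0]
force: [-0.7, -0.6, -1.9]
opening: 0.0116
```

Run:
```python
from h import *
from go import state
state([.5166,-.3944,.0165]); snap('wrist','w4'); snap('scene','s4'); 
a=cv2.imread('pics/s4.png')[180:320,100:310]; a=cv2.resize(a,None,fx=3.5,fy=3.5); b=cv2.resize(cv2.imread('pics/w4.png'),None,fx=.5,fy=.5)
o=np.zeros((a.shape[0],640,3),np.uint8) ; cv2.imwrite('pics/s4c.png',a)
```

```text
t 13.2 p [ 0.5144 -0.3934  0.0602] az z -177.54 xdown [-0.005  0.    -1.   ] q [-20.1  26.3 -14.    0.1 -49.9  22.5] F [-0.67 -0.6  -1.89] M [ 0.053  0.206 -0.009] op 0.0116
shift cm [ 4.37  0.11 -0.24]
```

View pics/s4c.png

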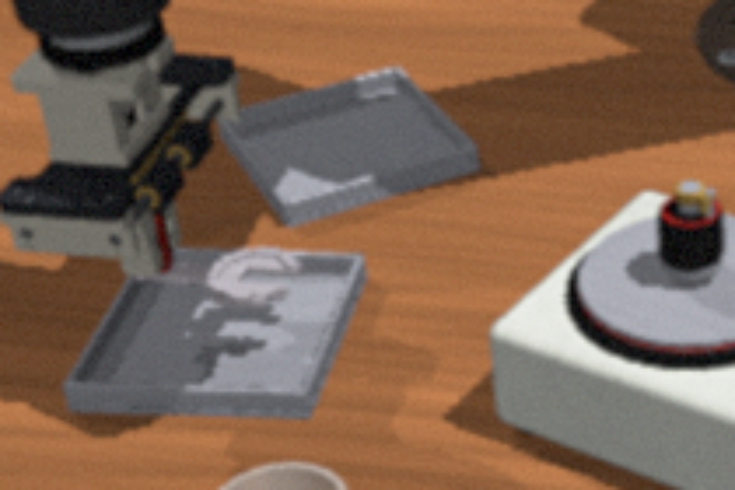

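View pics/w4.png

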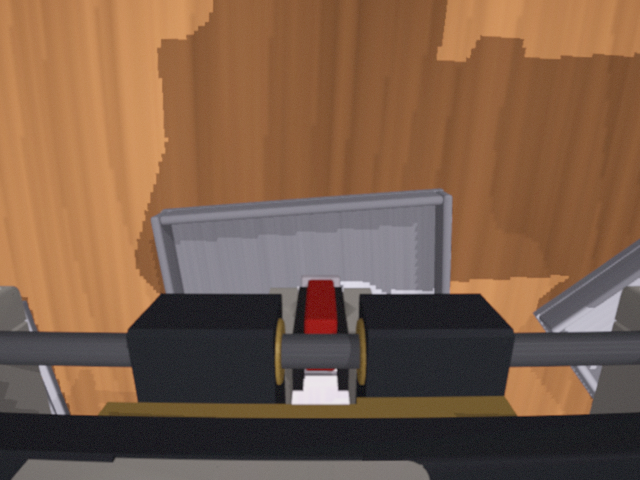

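The washer hangs level over the tray, fin and ring inside the walls. A quick tray check from the wrist pixels (155,214) and (448,193) before descending.

Run:
```python
from h import *
p=px2w('w4',[[155,214],[448,193]],.022)[:,:2]; u=(p[1]-p[0])/np.linalg.norm(p[1]-p[0]); n=np.array([-u[1],u[0]]); n*=np.sign(n[1]); print(p,np.linalg.norm(p[1]-p[0]),p.mean(0)+n*.08)
```

```text
[[ 0.60219487 -0.42332969]
 [ 0.44999226 -0.44096487]] 0.15322086324548137 [ 0.51688585 -0.35267894]
```

{"fn": "servo_tool", "kwargs": {"deltas": [[[0,-0.2,0],[1,0.05,-0.2],0.5],[[0,-0.2,0],[2,0.05,-0.2],0.5],[[0,-0.2,0],[3,0.05,-0.2],0.5],[[0,-0.2,0],[3.6,0.05,-0.2],0.5],[[0,-0.2,0],[3.9,0.05,-0.2],0.5]]}}

```text
clock: 13.8
tool_pos: [0.5172, -0.3943, 0.0226]
orientation: [4.6, 89.6, -172.9]
force: [-0.3, -0.5, -0.4]
opening: 0.012
```

```bash
python3 go.py .5166 -.3944 .0155
```

```text
t 13.8 p [ 0.5172 -0.3943  0.0226] az z -177.5 xdown [-0.007 -0.001 -1.   ] q [-20.   29.  -15.4   0.3 -45.9  22.4] F [-0.3  -0.52 -0.43] M [-0.074  0.106  0.002] op 0.012
shift cm [0.71 0.01 0.06]
```

{"fn": "servo_tool", "kwargs": {"deltas": [[[0,0.2,0],[0.1,0,0],0.5],[[0,0.4,0],[0.25,0,0],0.5],[[0,0.4,0],[0.4,0,0],0.5],[[0,0.4,0],[0.5,0,0],0.5],[[0,0.4,0],[0.5,0,0],0.5]]}}

```text
clock: 14.3
tool_pos: [0.5172, -0.3943, 0.0177]
orientation: [76.0, 90.0, -101.5]
force: [-0.4, 0.6, -2.5]
opening: 0.0119
```

```bash
python3 go.py .5166 -.3944 .0155
```

```text
t 14.3 p [ 0.5172 -0.3943  0.0177] az z -177.5 xdown [-0.    -0.001 -1.   ] q [-20.1  29.2 -15.8   0.1 -44.9  22.6] F [-0.39  0.61 -2.51] M [-0.036  0.122 -0.023] op 0.0119
shift cm [0.22 0.01 0.06]
```

{"fn": "servo_tool", "kwargs": {"deltas": [[[0,0,0],[0.05,0,0],0.5],[[0,0,0],[0.1,0,0],0.5],[[0,0,0],[0.15,0,0],0.5],[[0,0,0],[0.15,0,0],0.5]]}}

```text
clock: 14.7
tool_pos: [0.5172, -0.3943, 0.0161]
orientation: [72.2, 90.0, -105.3]
force: [-0.2, 0.0, -1.5]
opening: 0.0119
```

```bash
python3 go.py .5166 -.3944 .0155
```

```text
t 14.7 p [ 0.5172 -0.3943  0.0161] az z -177.5 xdown [-0.    -0.001 -1.   ] q [-20.1  29.3 -15.9   0.  -44.8  22.6] F [-0.19  0.05 -1.45] M [-0.003  0.074  0.018] op 0.0119
shift cm [0.06 0.01 0.06]
```

{"fn": "servo_tool", "kwargs": {"deltas": [[[0,0,0],[0.04,0,0],0.5],[[0,0,0],[0.07,0,0],0.5],[[0,0,0],[0.07,0,0],0.5]]}}

```text
clock: 15.0
tool_pos: [0.5172, -0.3943, 0.0155]
orientation: [81.9, 90.0, -95.6]
force: [0.6, -0.3, -0.1]
opening: 0.012
```

```bash
python3 go.py .5166 -.3944 .0155
```

```text
t 15.0 p [ 0.5172 -0.3943  0.0155] az z -177.49 xdown [-0.    -0.001 -1.   ] q [-20.1  29.4 -15.9   0.1 -44.7  22.6] F [ 0.62 -0.28 -0.11] M [0.005 0.195 0.016] op 0.012
shift cm [-0.    0.01  0.06]
```

{"fn": "servo_tool", "kwargs": {"deltas": [[[0,0,0],[0.03,0,0],0.5],[[0,0,0],[0.06,0,0],0.5],[[0,0,0],[0.06,0,0],0.5]]}}

```text
clock: 15.3
tool_pos: [0.5172, -0.3943, 0.0154]
orientation: [87.8, 90.0, -89.7]
force: [-1.9, 1.4, 4.0]
opening: 0.0121
```

```bash
python3 go.py
```

```text
t 15.3 p [ 0.5172 -0.3943  0.0154] az z -177.49 xdown [ 0.    -0.001 -1.   ] q [-20.1  29.4 -15.9   0.1 -44.7  22.6] F [-1.9  1.4  4. ] M [ 0.639  0.7   -0.045] op 0.0121
```

Contact (+4 N). Opening, then rising.

{"fn": "servo_tool", "kwargs": {"deltas": [[[0,0,0],[0,0,0],1.6],[[0,0,0],[0,0,0],2.2],[[0,0,0],[0,0,0],3],[[0,0,0],[0,0,0],3.5],[[0,0,0],[0,0,0],3.5]]}}

```text
clock: 15.8
tool_pos: [0.5172, -0.3943, 0.0153]
orientation: [81.3, 90.0, -96.2]
force: [0.6, -0.6, -0.4]
opening: 0.0342
```

{"fn": "servo_tool", "kwargs": {"deltas": [[[0,0,0],[-1,0,0],3.5],[[0,0,0],[-3,0,0],3.5],[[0,0,0],[-6,0,0],3.5],[[0,0,0],[-9,0,0],3.5],[[0,0,0],[-12,0,0],3.5]]}}

```text
clock: 16.3
tool_pos: [0.5171, -0.3942, 0.1373]
orientation: [98.9, 89.9, -78.5]
force: [1.5, -1.0, 0.3]
opening: 0.035
```

{"fn": "servo_tool", "kwargs": {"deltas": [[[0,0,0],[-2,3,0],3.5],[[0,0,0],[-4,6,0],3.5],[[0,0,0],[-6,9,0],3.5],[[0,0,0],[-6,11,0],3.5],[[0,0,0],[-6,11,0],3.5]]}}

```text
clock: 16.8
tool_pos: [0.5216, -0.5065, 0.1983]
orientation: [119.0, 89.9, -58.7]
force: [0.0, 0.2, -0.9]
opening: 0.0352
```

Run:
```python
from h import *
from go import state
state(); snap('top','t5'); snap('scene','s5'); 
a=cv2.imread('pics/t5.png')[180:300,280:510]; b=cv2.imread('pics/s5.png')[180:320,100:370]
a=cv2.resize(a,(575,300),interpolation=3); b=cv2.resize(b,(575,298),interpolation=3); cv2.imwrite('pics/f5.png',np.vstack([a,b]))
```

```text
t 16.8 p [ 0.5216 -0.5065  0.1983] az z -177.6 xdown [ 0.001 -0.002 -1.   ] q [-28.8  26.2   5.8   0.1 -69.4  31.2] F [ 0.02  0.25 -0.89] M [ 0.056  0.143 -0.   ] op 0.0352
```

View pics/f5.png

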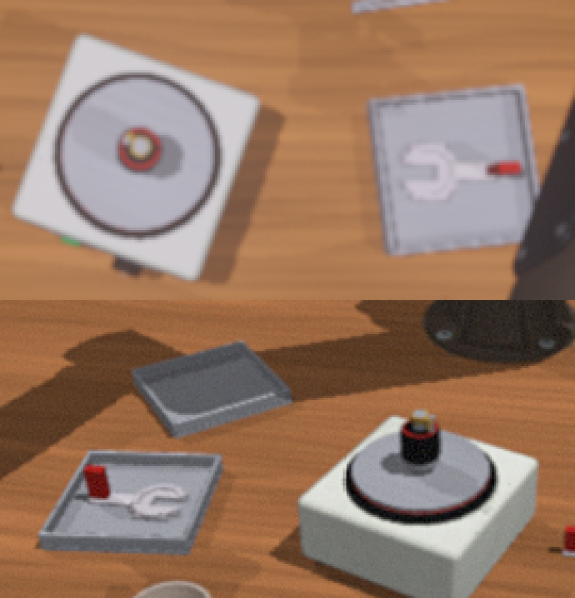

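The washer lies flat and centred in the far tray (top crop, about (460,170)). The nut is still up on the arbor, the disc is bare, and the gripper is clear. Handing in.

```bash
python3 -c "
from plant import ctrl
print(ctrl.close_job())"
```

```text
the job is handed in; nothing more can be done
None
```

The change-over is done and handed in at about 17 s of the 72 s allowed.

- **Nut:** I turned it clockwise about 92° (1.6 rad) in one grasp, with a steady drag of about 0.13 N m. I stopped at 0.28 N m, about 0.15 above the drag. The torque held at 0.23 N m at rest, where it had fallen to about 0 before, so I took this as the stop. By calculation the nut rose about 3.7 mm, and it is left backed off.
- **Washer:** I drew the larger washer out 71 mm by its fin. The wrist force readings stayed below about 2 N. I lowered it into the far tray until it touched (about 4 N), then released it.
- **Last checks:** The final top and scene crops show the washer flat and near the middle of the tray, inside the walls. The nut is up on the arbor, the disc is bare, and the gripper is well clear.
- **Not confirmed:**
  - The grip force was fixed at half the maximum (30 N), below the suggested 40 N; I saw no sign of slip.
  - I did not compare the other bench items before and after; no move brought the tool near them.
  - I viewed 11 pictures, one past the budget.

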